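# Complete the batch rows and hold the finishing case's sprung lid at its balance

### The job

First complete the two rows on the loading shelf: set the loose turned knob upright beside the two knobs in the back row and the loose turned ring flat beside the two rings in the front row, each in line and with no more than a finger's width of gap, at whichever end of its row has room. Then take the finishing case's sprung lid by its bar handle, raise it past its balance point until the springs take over, without letting it fly open or drop, ease it back and hold it about five degrees below the balance point, so that I can load the rows and it will still close by itself. Finish while still gripping the handle and holding the lid there; leave the goblet, sanding block and brush alone.

Things in the scene. Friction and masses are not known exactly. Their poses are not given: they have to be found in the camera images.
- shelf: low fixed wooden loading shelf, board x -90 to +120 mm, y -145 to +145 mm; top face at z = 30 mm. Origin on the table. Rows run along y: knobs (far row) at x = +50 mm, rings (near row) at x = -50 mm. Fence on the far side to z = 42 mm, end lips to 38 mm, front open. Each row holds two, 68 to 76 mm between centres; one end always has room for a third 72 mm on, centre within y = +-112 mm
- case: fixed finishing case, a wooden box 240 mm deep, 210 mm wide, 100 mm high, with a sprung wood-and-clear-pane lid. Origin under its centre on the table, x from its front (handle side) to its hinge side, y along hinge and handle. The lid's hinge axis runs along y at x = +126 mm, z = 110 mm. Two knobs drying inside play no part
- lid_grip (a point): middle of the lid's bar handle: round steel bar 14 mm thick, 150 mm long along the case's y, 55 mm in front of the lid's front edge on two posts 130 mm apart. 301 mm from the hinge axis; with the lid shut 110 mm above the table, level with the axis; raised, 301 mm x sin(angle) above the axis. Pinched from above, the bar can turn in the grip as the lid goes up
- lid (a joint): lid angle in rad: 0 shut, grows as the handle rises, stop at 1.35. Lid 0.9 kg; torsion springs on the hinge balance it at 0.80 rad (46 degrees), handle then 216 mm above the hinge axis. Below that it falls shut (1.6 N at the handle when shut, under 0.7 N within 0.16 rad of balance); above it the springs lift it by themselves to the stop. Five degrees below balance is 0.71 rad
- knob_a_mid (a point): a turned knob in the back row: 61 mm across the foot, 36 mm high, loose; the point is its centre half-way up
- knob_b_mid (a point): the other turned knob in the back row: 59 mm across the foot, 37 mm high, loose; centre, half-way up
- knob_c_mid (a point): the loose turned knob on the table in front of the shelf: broad foot 59 mm across and 18 mm high, round top 36 mm across from 24 to 40 mm up, 40 mm high, about 45 g; centre, half-way up
- ring_a_mid (a point): a turned ring in the front row: 58 mm across, 22 mm high, loose, lying flat; centre, half-way up
- ring_b_mid (a point): the other turned ring in the front row: 60 mm across, 16 mm high, loose, lying flat; centre, half-way up
- ring_c_mid (a point): the loose turned ring on the table in front of the shelf, lying flat: 56 mm across, 22 mm high, about 30 g; centre, half-way up
- knob_c: the same loose knob, origin at the centre of its underside
- ring_c: the same loose ring, origin at the centre of its underside
- goblet: finished goblet, 63 mm across, 110 mm high, standing behind the work; not to be moved
- sanding: sanding block 47 x 87 x 28 mm at the right; not to be moved
- brush: dust brush 46 x 196 x 14 mm lying in front; not to be moved
Not all that is in view belongs to the job. Leave any green or turquoise look-alike of the part that bears knob_a_mid alone.

How it is judged (in metres and radians):
On the way, in this order (a step that is already met when the one before it is completed fails the run):
1. both rows are complete: knob upright in the back row and ring flat in the front row, in line, side by side and let go (x of knob_a_mid in the frame of shelf between 0.035 and 0.065 m and z of knob_a_mid in the frame of shelf between 0.044 and 0.052 m and angle between each of knob_a_mid, knob_b_mid, knob_c_mid, ring_a_mid, ring_b_mid, ring_c_mid's own z axis and vertical below 0.12 rad and x of knob_b_mid in the frame of shelf between 0.035 and 0.065 m and z of knob_b_mid in the frame of shelf between 0.0445 and 0.0525 m and x of knob_c_mid in the frame of shelf between 0.035 and 0.065 m and z of knob_c_mid in the frame of shelf between 0.046 and 0.054 m and horizontal distance between knob_a_mid and knob_b_mid below 0.085 m and (horizontal distance between knob_c_mid and knob_a_mid below 0.085 m or horizontal distance between knob_c_mid and knob_b_mid below 0.085 m) and x of ring_a_mid in the frame of shelf between -0.065 and -0.035 m and z of ring_a_mid in the frame of shelf between 0.037 and 0.045 m and x of ring_b_mid in the frame of shelf between -0.065 and -0.035 m and z of ring_b_mid in the frame of shelf between 0.034 and 0.042 m and x of ring_c_mid in the frame of shelf between -0.065 and -0.035 m and z of ring_c_mid in the frame of shelf between 0.037 and 0.045 m and horizontal distance between ring_a_mid and ring_b_mid below 0.085 m and (horizontal distance between ring_c_mid and ring_a_mid below 0.085 m or horizontal distance between ring_c_mid and ring_b_mid below 0.085 m) and contact force between the fingers and knob_c below 0.05 N and contact force between the fingers and ring_c below 0.05 N and linear speed of each of knob_c, ring_c below 0.02 m/s), for 0.2 s.
2. the lid, held by the hand, has been raised past its balance point (value of joint lid above 0.85 rad and contact force between the fingers and lid above 1 N), for 0.1 s.
At the end, for the whole second after the job is handed in: Fingers grip the handle (over 1 N) and hold the lid still, 0.03 to 0.16 rad below its balance at 0.80 rad; the three knobs stand in the back row and the three rings lie in the front row on the shelf, within 15 mm of the row line, neighbours' centres at most 85 mm apart (x of knob_a_mid in the frame of shelf between 0.035 and 0.065 m and z of knob_a_mid in the frame of shelf between 0.044 and 0.052 m and angle between each of knob_a_mid, knob_b_mid, knob_c_mid, ring_a_mid, ring_b_mid, ring_c_mid's own z axis and vertical below 0.12 rad and x of knob_b_mid in the frame of shelf between 0.035 and 0.065 m and z of knob_b_mid in the frame of shelf between 0.0445 and 0.0525 m and x of knob_c_mid in the frame of shelf between 0.035 and 0.065 m and z of knob_c_mid in the frame of shelf between 0.046 and 0.054 m and horizontal distance between knob_a_mid and knob_b_mid below 0.085 m and (horizontal distance between knob_c_mid and knob_a_mid below 0.085 m or horizontal distance between knob_c_mid and knob_b_mid below 0.085 m) and x of ring_a_mid in the frame of shelf between -0.065 and -0.035 m and z of ring_a_mid in the frame of shelf between 0.037 and 0.045 m and x of ring_b_mid in the frame of shelf between -0.065 and -0.035 m and z of ring_b_mid in the frame of shelf between 0.034 and 0.042 m and x of ring_c_mid in the frame of shelf between -0.065 and -0.035 m and z of ring_c_mid in the frame of shelf between 0.037 and 0.045 m and horizontal distance between ring_a_mid and ring_b_mid below 0.085 m and (horizontal distance between ring_c_mid and ring_a_mid below 0.085 m or horizontal distance between ring_c_mid and ring_b_mid below 0.085 m) and contact force between the fingers and knob_c below 0.05 N and contact force between the fingers and ring_c below 0.05 N and value of joint lid between 0.64 and 0.77 rad and velocity of joint lid between -0.1 and 0.1 rad/s and contact force between the fingers and lid above 1 N); the arm keeps its last pose, push and grip.
It fails at once if the lid is let fly open, more than 0.3 rad past its balance (value of joint lid above 1.1 rad).
It fails at once if the lid is flung up or dropped (over 1.5 rad/s) (velocity of joint lid above 1.5 rad/s or velocity of joint lid below -1.5 rad/s).
It fails at once if the goblet, sanding block or brush is disturbed by over 30 mm (distance of any of goblet, sanding, brush from where it was at the start of the episode above 0.03 m).
It also fails if it takes over 58 s, if anything falls off the work surface, if the arm or the gripper's body presses on something with over 40 N, if the wrist force passes 120 N, or if a joint passes its speed limit or range.

### The arm

A 6-joint arm with a two-finger parallel gripper is mounted at the origin on a cart in front of the work surface, level with it; the furniture and walls round the work are solid. World frame = base frame: x ahead of the robot, y to its left, z up, the work surface at z = 0. Lengths are in m, angles in degrees, forces in N, time in s.
With the tool pointing down it reaches from about 0.35 to 0.85 m from the base axis. Payload 8.1 kg.
Tool frame: the origin (TCP) lies midway between the tips of the shut fingers; the grasp point (between the pads) lies 19 mm behind it (env.tcp_to_grasp is the distance from the TCP to the grasp point, in m); z points along the fingers, y is the line along which they close (so a half turn about z gives the same grasp; the last joint's range is limited). The gripper opens to 93 mm and grips with 3 to 60 N. Pads are 15 mm wide; open, the fingers measure 128 mm over their backs; the gripper's body (75 mm by 188 mm) begins 65 mm behind the grasp point.
Start: joints at [-81.154, 7.471, 85.268, -0, 87.261, -4.893], TCP at [0.143, -0.583, 0.219] pointing down, gripper open.
Joint ranges: [-169.43, 169.43], [-51.17, 129.36], [1.28, 143.12], [-76.62, 256.62], [0, 156.53], [-152.29, 152.29]. Speed limits (degrees/s): [136.94, 136.94, 159.86, 180, 180, 180].

### API

Orientations are given as a 3x3 rotation matrix whose columns are the frame's x, y, z axes.
In Python, from plant import env, solver, cams, nets gives the robot as it stands. Calls block until the motion is done:
- env.reach(position, orientation): joint-space move of the TCP to a pose.
- env.movel(position, ori=None, vel=0.15, guard=None): straight line of the TCP; ori=None keeps the orientation; vel is the mean speed in m/s. With guard (N) it stops when the force on the tool has changed by that much, and returns True; else False.
- env.set_joints(angles): joint-space move.
- env.open_gripper() and env.clamp(force=None): open the fingers fully, or close them until they stop; force is the grip in N (None keeps the last).
- env.dwell(seconds).
- solver.ik(position, orientation): joint angles nearest the present ones, or None.
- env.state(): the state.
- cams.camera(name): name is "scene" or "top"; returns the picture (400x640x3 uint8, red, green, blue); there is no depth.
- cams.camera_info(name): a dict with "fx", "fy", "cx", "cy" (pixels), "dist" ([k1, k2, p1, p2, k3] as OpenCV has them; the pictures are not rectified), "eye" and "orientation" of the camera in the world. Camera axes: x right, y down, z forward; pixel columns grow to the right and rows downward; lengths in m; the calibration is good to about 2 mm. A picture is of the moment at which its call begins. camera_info takes no time and is no camera call.
A pose or a line that the arm cannot do raises env.MotionError and nothing moves.
- env.job_done(): hands the job in; it is judged then, once.
Trained networks look in the newest picture that a camera, given by its name, has taken for a name from the list of things; names that differ only in an ending like _2 or _b are one class to them, and where a whole thing is asked for, a point or a joint stands for the part that bears it (a point fixed in the world has none). Each returns a list of dicts, best first, with "conf" (0 to 1); they miss things now and then, are a little off and sometimes report something else, mostly with a low value. They report only what shows in the picture. A call takes as long as a camera call. They do not tell look-alikes from the thing itself.
- nets.cut_out(camera, query): "pixels" (400x640 bool, what is visible of it) and "box" ([centre column, centre row, width, height] in pixels, round what is visible of it).
The state is a dict: "time_s": time; "joints": joint angles; "joint_velocities": joint speeds; "effort": joint torques, N m; "eef_pos": TCP position; "tcp_rot": TCP orientation; "wrist_force": force on the tool from outside, world axes, zero at the start; "torque": the same for the moment, N m; "opening": finger opening in m; "finger_force": force on a finger pad.
Only numpy, scipy, OpenCV 4.12 (cv2) and the standard library are available. Lean on these libraries where they do the work, as an engineer would, in place of code of your own. Each camera call takes 0.05 s, during which the arm holds its last target. There are 200 camera calls.

## Working session

There is one attempt and no reset: what is moved stays moved. The work goes in short steps, each a Python script; the robot and the scene stay as the last script left them, time stands still between calls to the robot, and variables do not carry over. Pictures are saved under pics/ and viewed, at most 10 in all, crops included, and the job is handed in when it is done.

```bash
ls; mkdir -p pics; python3 - <<'E'
from plant import env, solver, cams, nets
import cv2
for n in ("scene","top"):
    im=cams.camera(n); cv2.imwrite(f"pics/{n}0.png",im[:,:,::-1]); i=cams.camera_info(n); print(n,i)
    for q in ["shelf","case","lid_grip","knob_a_mid","ring_a_mid","goblet","sanding","brush"]:
        for d in nets.cut_out(n,q): print(q,round(d["conf"],2),[round(float(x)) for x in d["box"]],int(d["pixels"].sum()))
print(env.state()["time_s"],env.tcp_to_grasp)
E
```

```text
pics
scene {'fx': 391.3814867726285, 'fy': 391.3814867726285, 'cx': 312.6887511751941, 'cy': 201.23379826881214, 'dist': array([-0.02610775,  0.        ,  0.        ,  0.        ,  0.        ]), 'eye': array([-0.12158696,  0.72501981,  0.58543122]), 'orientation': array([[-0.73586865, -0.27068902,  0.62066478],
       [-0.67684659,  0.32030199, -0.66278604],
       [-0.01939126, -0.90781831, -0.41891513]])}
case 0.83 [346, 200, 109, 72] 5087
case 0.63 [346, 183, 109, 44] 2379
lid_grip 0.77 [346, 184, 108, 42] 2334
lid_grip 0.65 [345, 201, 108, 70] 4972
knob_a_mid 0.6 [272, 230, 22, 14] 299
knob_a_mid 0.56 [270, 203, 22, 15] 207
knob_a_mid 0.49 [289, 195, 12, 10] 87
ring_a_mid 0.53 [286, 248, 25, 18] 294
ring_a_mid 0.2 [345, 199, 109, 70] 5092
goblet 0.74 [249, 206, 19, 37] 471
sanding 0.87 [415, 212, 30, 17] 431
brush 0.88 [376, 252, 71, 22] 611
brush 0.72 [246, 205, 22, 42] 518
brush 0.56 [271, 228, 20, 18] 255
top {'fx': 479.67214272757366, 'fy': 479.67214272757366, 'cx': 330.2455786275922, 'cy': 198.52418080459785, 'dist': array([-0.07396766,  0.        ,  0.        ,  0.        ,  0.        ]), 'eye': array([ 0.41500577, -0.04576772,  1.39540633]), 'orientation': array([[ 0.00954591, -0.99153807,  0.12946477],
       [-0.99995182, -0.00916926,  0.00350507],
       [-0.00228831, -0.12949199, -0.99157783]])}
shelf 0.96 [262, 190, 111, 81] 7012
shelf 0.44 [246, 213, 21, 24] 276
case 0.7 [390, 194, 84, 122] 7749
lid_grip 0.88 [390, 195, 83, 122] 7213
knob_a_mid 0.85 [378, 123, 21, 21] 330
knob_a_mid 0.8 [287, 181, 22, 19] 349
knob_a_mid 0.77 [338, 125, 23, 18] 306
ring_a_mid 0.48 [271, 214, 18, 19] 248
goblet 0.58 [304, 124, 29, 30] 576
sanding 0.79 [432, 262, 34, 24] 487
brush 0.67 [335, 273, 31, 67] 736
0.9 0.0188
```

```bash
python3 - <<'E'
import cv2
a=cv2.imread("pics/top0.png")[90:330,170:490]
cv2.imwrite("pics/topc.png",cv2.resize(a,(800,600),interpolation=cv2.INTER_CUBIC))
a=cv2.imread("pics/scene0.png")[160:300,200:440]
cv2.imwrite("pics/scenec.png",cv2.resize(a,(800,467),interpolation=cv2.INTER_CUBIC))
E
```

```text
(no output)
```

View pics/topc.png

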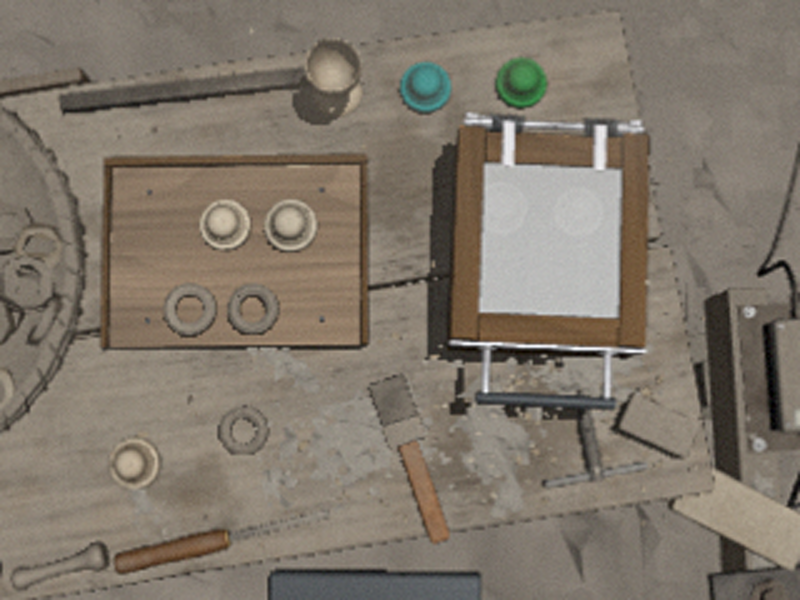

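View pics/scenec.png

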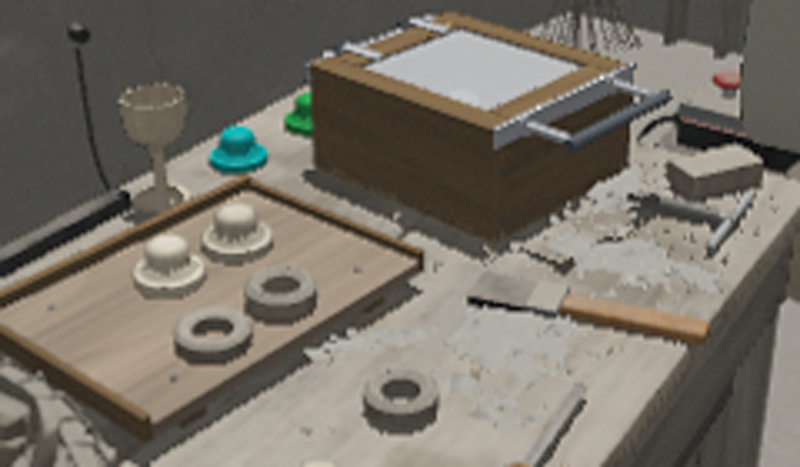

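Top crop (scale 2.5, offset 170,90) shows these candidates:
- **Knobs:** the loose cream knob is at full-picture (224,275). The two row knobs are at (260,180) and (286,180). The teal (340,124) and green (379,123) look-alikes are to be left alone.
- **Rings:** the loose ring is at (267,262). The row rings are at (246,214) and (271,214).
- **Room in the rows:** the knob row has room at the left (+y) end and possibly the right. The rings have room at the right end.
- **Handle:** the bar middle is at about (388,250).

```bash
cat > h.py <<'E'
import numpy as np, cv2
from plant import env, solver, cams, nets
def px2w(n,uv,z):
    i=cams.camera_info(n); K=np.array([[i["fx"],0,i["cx"]],[0,i["fy"],i["cy"]],[0,0,1]])
    p=cv2.undistortPoints(np.array(uv,float).reshape(-1,1,2),K,np.array(i["dist"]))[:,0]
    d=np.c_[p,np.ones(len(p))]@np.array(i["orientation"]).T; e=np.array(i["eye"])
    return e+d*((z-e[2])/d[:,2])[:,None]
def w2px(n,P):
    i=cams.camera_info(n); K=np.array([[i["fx"],0,i["cx"]],[0,i["fy"],i["cy"]],[0,0,1]])
    R=np.array(i["orientation"]).T
    return cv2.projectPoints(np.array(P,float).reshape(-1,1,3),cv2.Rodrigues(R)[0],-R@np.array(i["eye"]),K,np.array(i["dist"]))[0][:,0]
E
python3 - <<'E'
from h import *
np.set_printoptions(precision=4,suppress=True)
c=lambda x,y:(170+(x+.5)/2.5-.5,90+(y+.5)/2.5-.5)
def p(name,x,y,z): print(name,px2w("top",[c(x,y)],z)[0])
for n,x,y,z in [("knobc foot",135,464,.018),("knobc top",131,461,.035),("ringc",243,430,.018),
 ("k1foot",224,226,.045),("k2foot",291,225,.045),("r1",190,310,.045),("r2",254,309,.045),
 ("shFL",103,347,.034),("shFR",368,347,.034),("shBL",105,157,.042),("shBR",368,155,.042),
 ("barL",477,398,.11),("barR",614,404,.11),("barmid",545,401,.11),
 ("lidFL",449,343,.11),("lidFR",645,349,.11),("hingL",466,121,.11),("hingR",643,127,.11)]: p(n,x,y,z)
cams.camera("top")
for k in range(2):
  for q in ["knob_c","knob_b_mid","ring_c","ring_b_mid"]:
    for d in nets.cut_out("top",q):
        v,u=np.nonzero(d["pixels"]); 
        print(q,round(d["conf"],2),np.round([u.mean(),v.mean()],1),len(u),px2w("top",[(u.mean(),v.mean())],.01 if v.mean()>240 else .045)[0])
E
```

```text
knobc foot [0.3711 0.261  0.018 ]
knobc top [0.3749 0.2619 0.035 ]
ringc [0.4113 0.1382 0.018 ]
k1foot [0.6426 0.1624 0.045 ]
k2foot [0.6444 0.0856 0.045 ]
r1 [0.5457 0.1983 0.045 ]
r2 [0.5476 0.1255 0.045 ]
shFL [0.5033 0.2989 0.034 ]
shFR [ 0.5065 -0.0039  0.034 ]
shBL [0.7231 0.3039 0.042 ]
shBR [ 0.7276 -0.0012  0.042 ]
barL [ 0.448  -0.1232  0.11  ]
barR [ 0.4427 -0.2698  0.11  ]
barmid [ 0.4454 -0.1959  0.11  ]
lidFL [ 0.5065 -0.0931  0.11  ]
lidFR [ 0.5018 -0.304   0.11  ]
hingL [ 0.7511 -0.1108  0.11  ]
hingR [ 0.7466 -0.3061  0.11  ]
knob_c 0.82 [223.7 275.1] 308 [0.3715 0.2629 0.01  ]
knob_b_mid 0.84 [259.8 179.6] 332 [0.6441 0.1609 0.045 ]
ring_c 0.66 [266.8 262.2] 258 [0.4098 0.1396 0.01  ]
ring_b_mid 0.6 [246.6 212.9] 200 [0.5479 0.1957 0.045 ]
knob_c 0.82 [223.7 275.1] 308 [0.3715 0.2629 0.01  ]
knob_b_mid 0.84 [259.8 179.6] 332 [0.6441 0.1609 0.045 ]
ring_c 0.66 [266.8 262.2] 258 [0.4098 0.1396 0.01  ]
ring_b_mid 0.6 [246.6 212.9] 200 [0.5479 0.1957 0.045 ]
```

```bash
cat >> h.py <<'E'
def R(ex,ey,tilt,s=1):
    "tool z down, tilted forward by tilt along horizontal dir e; tool y along closing direction e"
    e=np.array([ex,ey,0.]);e/=np.linalg.norm(e); k=np.array([0,0,1.])
    z=np.sin(tilt)*e-np.cos(tilt)*k; y=s*(np.cos(tilt)*e+np.sin(tilt)*k)
    return np.c_[np.cross(y,z),y,z]
SH=(1,.012); CA=np.array([1,-.026,0])/np.hypot(1,.026)
BAR=np.array([.4455,-.196,.11]); HX=BAR+.301*CA
def bar(a): return HX-.301*np.cos(a)*CA+np.array([0,0,.301*np.sin(a)])
E
python3 - <<'E'
from h import *
np.set_printoptions(precision=1,suppress=True)
f=lambda P:(w2px("scene",P)-[200,160])*3.333
print(f([[.448,-.123,.11],[.4427,-.27,.11],[.371,.262,.02],[.411,.138,.022],[.644,.162,.048],[.644,.086,.048],[.5457,.1983,.052],[.5476,.1255,.05]]))
for s in (1,-1):
  for p in [(.372,.262,.02),(.372,.262,.15),(.642,.236,.05),(.411,.139,.004),(.547,.054,.034),(.547,.054,.15)]: print(s,p,solver.ik(np.array(p),R(*SH,0,s)))
  for t in (0,20,30,40):
    for a in (0,.4,.87):
      Q=R(CA[0],CA[1],np.radians(t),s); print("lid",s,t,a,solver.ik(bar(a)+.0188*Q[:,2],Q))
E
```

```text
[[567.5 144.2]
 [663.8  94.5]
 [317.2 492.5]
 [397.9 382. ]
 [166.9 259.2]
 [235.9 225.6]
 [211.6 315.6]
 [279.7 279.4]]
1 (0.372, 0.262, 0.02) [ 28.7  -3.7 118.6  -0.   65.1  28. ]
1 (0.372, 0.262, 0.15) [ 28.7 -13.2 112.5  -0.   80.7  28. ]
1 (0.642, 0.236, 0.05) [15.9 27.4 79.3 -0.  73.3 15.2]
1 (0.411, 0.139, 0.004) [ 11.9  -5.5 122.3  -0.   63.3  11.2]
1 (0.547, 0.054, 0.034) [  0.3   9.5 103.3  -0.   67.3  -0.4]
1 (0.547, 0.054, 0.15) [ 0.3  2.1 98.2 -0.  79.7 -0.4]
lid 1 0 0 [-29.8  -4.4 111.1  -0.   73.4 -28.3]
lid 1 0 0.4 [-28.5  -6.5 100.4  -0.   86.1 -27. ]
lid 1 0 0.87 [-24.8   4.4  78.   -0.   97.6 -23.3]
lid 1 20 0 [-38.7 -22.7 128.7  14.   58.6 -42.9]
lid 1 20 0.4 [-36.6 -25.  117.8  12.   71.  -37.4]
lid 1 20 0.87 [-30.7 -13.7  97.3   9.8  78.9 -29.6]
lid 1 30 0 [-44.7 -31.  137.3  25.1  53.7 -54.6]
lid 1 30 0.4 [-42.  -33.9 126.5  20.9  65.2 -45.6]
lid 1 30 0.87 [-34.5 -22.2 106.8  16.8  70.4 -35.1]
lid 1 40 0 None
lid 1 40 0.4 [-48.2 -42.3 135.2  32.2  61.4 -55.9]
lid 1 40 0.87 [-38.8 -30.  116.   26.   62.8 -42.8]
-1 (0.372, 0.262, 0.02) [  28.7   -3.7  118.6   -0.    65.1 -152. ]
-1 (0.372, 0.262, 0.15) [  28.7  -13.2  112.5   -0.    80.7 -152. ]
-1 (0.642, 0.236, 0.05) None
-1 (0.411, 0.139, 0.004) None
-1 (0.547, 0.054, 0.034) None
-1 (0.547, 0.054, 0.15) None
lid -1 0 0 [-29.8  -4.4 111.1  -0.   73.4 151.7]
lid -1 0 0.4 None
lid -1 0 0.87 None
lid -1 20 0 [-38.7 -22.7 128.7  14.   58.6 137.1]
lid -1 20 0.4 [-36.6 -25.  117.8  12.   71.  142.6]
lid -1 20 0.87 [-30.7 -13.7  97.3   9.8  78.9 150.4]
lid -1 30 0 [-44.7 -31.  137.3  25.1  53.7 125.4]
lid -1 30 0.4 [-42.  -33.9 126.5  20.9  65.2 134.4]
lid -1 30 0.87 [-34.5 -22.2 106.8  16.8  70.4 144.9]
lid -1 40 0 None
lid -1 40 0.4 [-48.2 -42.3 135.2  32.2  61.4 124.1]
lid -1 40 0.87 [-38.8 -30.  116.   26.   62.8 137.2]
```

```bash
python3 - <<'E'
import cv2
a=cv2.imread("pics/top0.png")[240:300,200:290]
cv2.imwrite("pics/close.png",cv2.resize(a,(720,480),interpolation=cv2.INTER_CUBIC))
E
```

```text
(no output)
```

View pics/close.png

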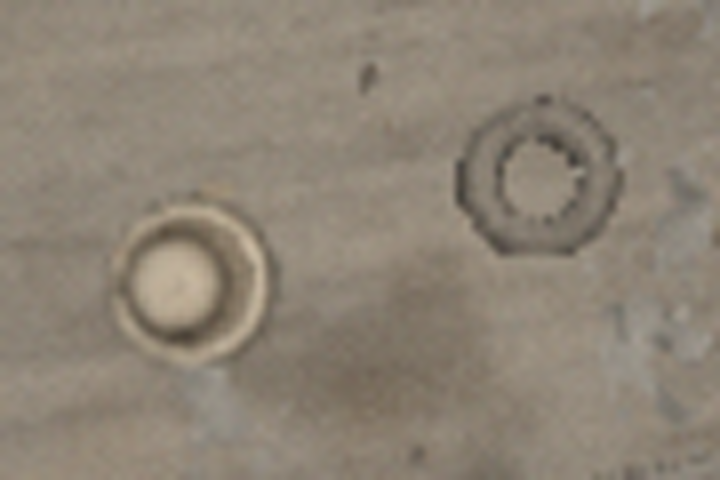

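The crop confirms both choices: the cream upright knob is at full-picture (224,275) and the grey flat ring at (267.5,262), with no coloured look-alike nearby.

```bash
python3 - <<'E'
from h import *
np.set_printoptions(precision=4,suppress=True)
Q=R(*SH,0); P=lambda *a:np.array(a)
S=lambda m:print(m,round(env.state()["time_s"],2),env.state()["eef_pos"],round(env.state()["opening"],4),env.state()["finger_force"],env.state()["wrist_force"])
env.reach(P(.372,.262,.12),Q); S("above")
print(env.movel(P(.372,.262,.0225),vel=.12,guard=8))
env.clamp(12); S("clamped")
env.movel(P(.372,.262,.13),vel=.2); S("lift")
env.reach(P(.6415,.2345,.13),Q)
print(env.movel(P(.6415,.2345,.0530),vel=.1,guard=5)); S("placed")
cv2.imwrite("pics/k.png",cams.camera("scene")[140:300,200:440,::-1].repeat(3,0).repeat(3,1))
E
```

```text
above 4.43 [0.3725 0.2616 0.1201] 0.0929 0.0 [-1.4218 -0.1887  0.9618]
False
clamped 6.35 [0.3719 0.262  0.0225] 0.0342 11.137451226604753 [-1.1985 -0.5615 -0.3054]
lift 7.04 [0.3715 0.2617 0.1289] 0.0342 11.11325123696588 [ 0.3555 -0.1651 -0.9907]
True
placed 8.82 [0.6396 0.2341 0.0522] 0.0344 14.810893053654581 [-0.1618  0.5321  3.9552]
```

View pics/k.png

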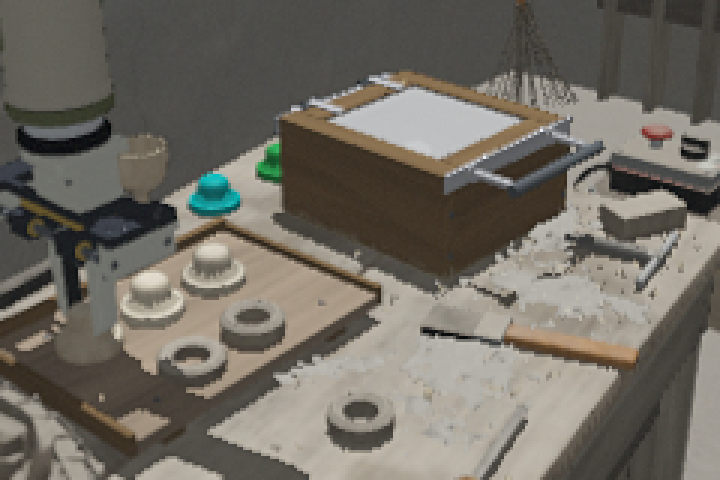

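The knob is in the hand at about (90,330) in the crop, standing on the shelf next to the left row knob with a small gap, and the goblet is clear. I'll release it and do the ring.

```bash
python3 - <<'E'
from h import *
np.set_printoptions(precision=4,suppress=True)
Q=R(*SH,0); P=lambda *a:np.array(a)
S=lambda m:print(m,round(env.state()["time_s"],2),env.state()["eef_pos"],round(env.state()["opening"],4),env.state()["finger_force"],env.state()["wrist_force"])
env.open_gripper(); S("open")
p=env.state()["eef_pos"]; env.movel(P(p[0],p[1],.14),vel=.15)
env.reach(P(.411,.139,.10),Q); S("above ring")
print(env.movel(P(.411,.139,.005),vel=.12,guard=8))
env.clamp(12); S("clamped")
env.movel(P(.411,.139,.12),vel=.2); S("lift")
env.reach(P(.546,.054,.12),Q)
print(env.movel(P(.546,.054,.0355),vel=.1,guard=5)); S("placed")
env.open_gripper(); p=env.state()["eef_pos"]; env.movel(P(p[0],p[1],.15),vel=.15); S("up")
env.reach(P(.42,-.05,.25),Q)
cv2.imwrite("pics/r_t.png",cv2.resize(cams.camera("top")[140:240,200:340,::-1],(784,560),interpolation=cv2.INTER_CUBIC))
for q in ["knob_c","ring_c"]:
    for d in nets.cut_out("top",q):
        v,u=np.nonzero(d["pixels"]); print(q,round(d["conf"],2),np.round([u.mean(),v.mean()],1),len(u),px2w("top",[(u.mean(),v.mean())],.045)[0])
S("end")
E
```

```text
open 9.93 [0.6387 0.2338 0.0514] 0.0929 0.0 [-0.466  -1.2678  0.2428]
above ring 11.65 [0.4119 0.1392 0.1004] 0.0932 0.0 [-0.2492 -0.4289  0.5507]
False
clamped 13.28 [0.411  0.139  0.0051] 0.0543 12.02927288817591 [ 0.0952 -0.4896  1.6671]
lift 14.01 [0.4104 0.1388 0.1189] 0.0548 11.967039047817707 [-0.6307  0.0309 -0.5578]
True
placed 15.52 [0.5442 0.0543 0.0345] 0.055 12.000160747265909 [1.2633 0.2569 3.2897]
up 17.24 [0.5424 0.0541 0.1488] 0.0929 0.0 [ 0.0379 -0.0593  0.3684]
knob_c 0.65 [234.  180.6] 338 [0.6406 0.2349 0.045 ]
ring_c 0.7 [296.  213.2] 200 [0.5485 0.0555 0.045 ]
end 18.18 [ 0.4201 -0.0493  0.2485] 0.0928 0.0 [ 0.3378 -0.2625  0.7067]
```

View pics/r_t.png

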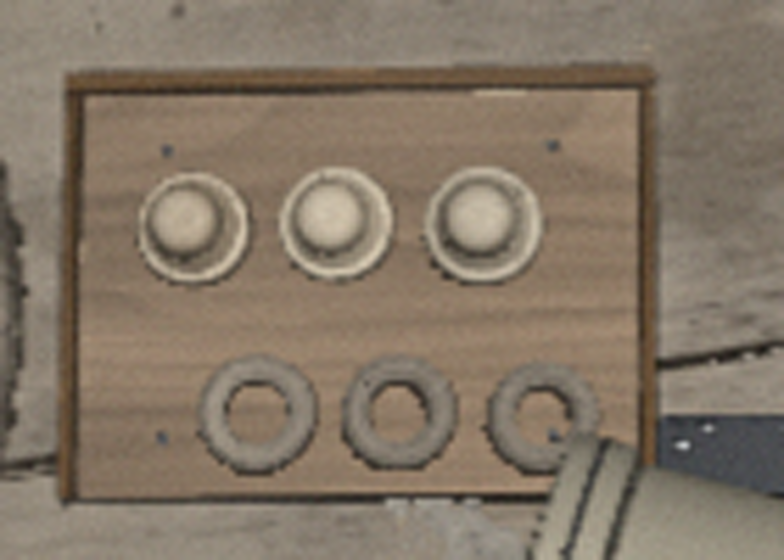

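Both rows are complete: the knobs are at crop (193,228), (336,222), (484,224) and the rings at (258,413), (399,412), (543,413), in line with small gaps. Next is the lid, approached tilted 30° so the rear finger clears the lid edge.

```bash
python3 - <<'E'
from h import *
np.set_printoptions(precision=4,suppress=True)
S=lambda m:print(m,round(env.state()["time_s"],2),env.state()["eef_pos"],round(env.state()["opening"],4),env.state()["finger_force"],env.state()["wrist_force"])
Q=R(CA[0],CA[1],np.radians(30)); z=Q[:,2]
env.reach(bar(0)-.07*z,Q); S("pre")
print(env.movel(bar(0)+.017*z,vel=.08,guard=6)); S("at")
cv2.imwrite("pics/bar.png",cams.camera("scene")[130:280,290:450,::-1].repeat(4,0).repeat(4,1))
E
```

```text
pre 19.0 [ 0.4108 -0.1948  0.1711] 0.093 0.0 [1.0197 0.2049 0.6036]
False
at 20.24 [ 0.4542 -0.1964  0.0958] 0.0932 0.0 [0.4616 0.2709 0.4488]
```

View pics/bar.png

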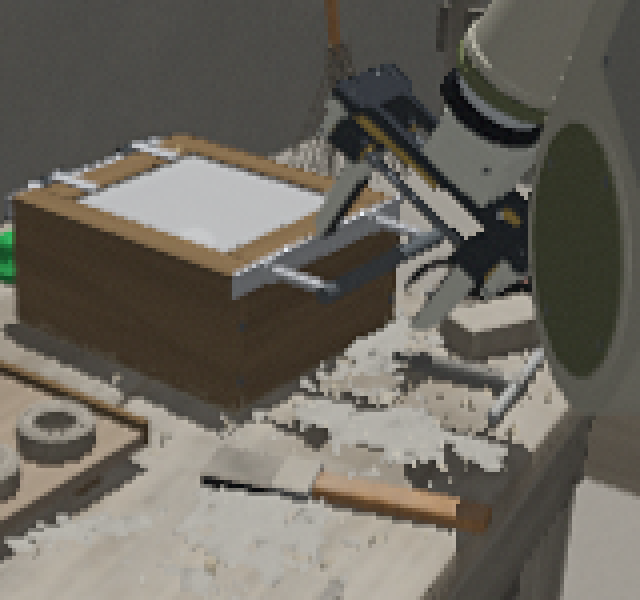

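The fingers straddle the bar: the rear finger is just above the lid edge at (330,215) and the front one ahead of the bar at (440,300). Now I'll clamp and make a first small lift.

```bash
python3 - <<'E'
from h import *
np.set_printoptions(precision=4,suppress=True)
S=lambda m:print(m,round(env.state()["time_s"],2),env.state()["eef_pos"],round(env.state()["opening"],4),round(float(env.state()["finger_force"]),1),env.state()["wrist_force"])
env.clamp(20); S("clamped")
p0=env.state()["eef_pos"]
for a in (.08,.2):
    env.movel(p0+bar(a)-bar(0),vel=.08); S(a)
E
```

```text
clamped 21.51 [ 0.453  -0.1961  0.0944] 0.0131 20.0 [-7.2306 -0.4336  1.1259]
0.08 21.95 [ 0.4537 -0.1962  0.1186] 0.0132 20.0 [-2.3852 -2.3906 -2.5193]
0.2 22.55 [ 0.4581 -0.1963  0.1538] 0.0136 20.0 [-10.1469  -2.4091  -0.7038]
```

```bash
python3 - <<'E'
from h import *
np.set_printoptions(precision=4,suppress=True)
S=lambda m:print(m,round(env.state()["time_s"],2),env.state()["eef_pos"],round(env.state()["opening"],4),round(float(env.state()["finger_force"]),1),env.state()["wrist_force"])
p0=np.array([ .453,-.1961,.0944])
for a in (.32,.44,.56,.68,.8,.87,.93):
    env.movel(p0+bar(a)-bar(0),vel=.08); S(a)
env.dwell(.5); S("hold")
cv2.imwrite("pics/up.png",cams.camera("scene")[60:260,250:450,::-1].repeat(3,0).repeat(3,1))
E
```

```text
0.32 23.15 [ 0.4667 -0.1966  0.1885] 0.0136 20.0 [-19.1412  -1.7772   4.1024]
0.44 23.75 [ 0.4811 -0.1972  0.2234] 0.0131 20.0 [-11.8271  -1.9171   4.0435]
0.56 24.35 [ 0.4987 -0.1978  0.2548] 0.0135 20.0 [-11.7698  -3.534    4.8976]
0.68 24.95 [ 0.5196 -0.1985  0.284 ] 0.0132 20.0 [-8.9626 -4.6148  6.249 ]
0.8 25.55 [ 0.5441 -0.1992  0.3105] 0.0134 20.0 [-4.5133 -6.1254  4.8665]
0.87 25.97 [ 0.5599 -0.1996  0.3248] 0.0132 20.0 [-3.4814 -5.3968  2.706 ]
0.93 26.34 [ 0.5742 -0.2     0.3361] 0.0134 20.0 [-3.2977 -5.9574  3.3379]
hold 26.84 [ 0.5739 -0.2     0.3359] 0.0132 20.0 [-2.6549 -4.979   4.1069]
```

View pics/up.png

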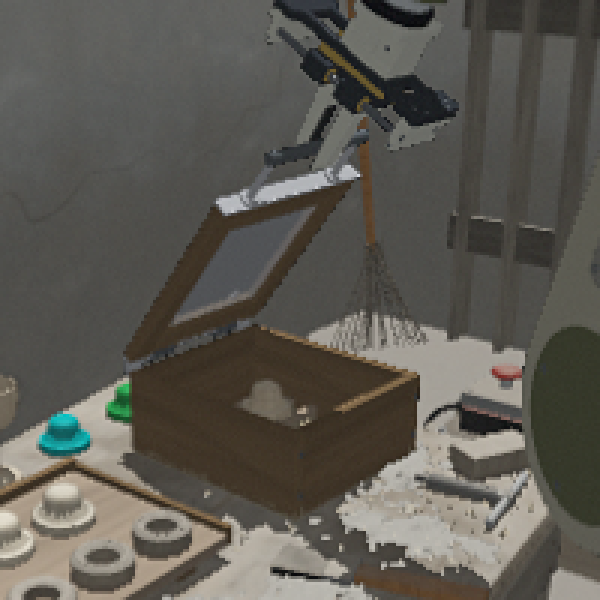

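The lid is up with the bar still gripped: left bar end at (270,157), lid front-left corner at (218,205). I'll check the angle from those pixels, then ease it back.

```bash
python3 - <<'E'
from h import *
np.set_printoptions(precision=4,suppress=True)
S=lambda m:print(m,round(env.state()["time_s"],2),env.state()["eef_pos"],round(env.state()["opening"],4),round(float(env.state()["finger_force"]),1),env.state()["wrist_force"])
ey=np.array([.026,1,0])
for a in (.85,.89,.93,.97): print(a,((w2px("scene",[bar(a)+.075*ey,bar(a)-.065*ey])-[250,60])*3).round(0).tolist())
p0=np.array([ .453,-.1961,.0944])
for a in (.87,.8,.74,.705):
    env.movel(p0+bar(a)-bar(0),vel=.05); S(a)
env.dwell(.4); S("hold")
cv2.imwrite("pics/end.png",cams.camera("scene")[60:260,250:450,::-1].repeat(3,0).repeat(3,1))
for a in (.64,.67,.705,.74,.77): print(a,((w2px("scene",[bar(a)+.075*ey,bar(a)-.065*ey])-[250,60])*3).round(0).tolist())
E
```

```text
0.85 [[280.0, 178.0], [370.0, 153.0]]
0.89 [[273.0, 168.0], [363.0, 144.0]]
0.93 [[265.0, 159.0], [356.0, 136.0]]
0.97 [[257.0, 150.0], [348.0, 127.0]]
0.87 27.4 [ 0.5598 -0.1994  0.3244] 0.0133 20.0 [-0.093  -5.3119  1.6572]
0.8 27.98 [ 0.5437 -0.1987  0.3093] 0.0132 20.0 [ 0.7152 -5.49    0.515 ]
0.74 28.48 [ 0.5314 -0.198   0.2965] 0.0134 20.0 [ 2.8136 -4.5508 -2.9065]
0.705 28.84 [ 0.5248 -0.1976  0.2891] 0.0133 20.0 [ 4.2306 -1.1289 -3.639 ]
hold 29.24 [ 0.525  -0.1976  0.2894] 0.0136 20.0 [ 5.5622 -1.8099 -4.1187]
0.64 [[315.0, 235.0], [403.0, 206.0]]
0.67 [[311.0, 226.0], [399.0, 198.0]]
0.705 [[305.0, 216.0], [394.0, 188.0]]
0.74 [[300.0, 207.0], [389.0, 180.0]]
0.77 [[295.0, 198.0], [384.0, 172.0]]
```

View pics/end.png

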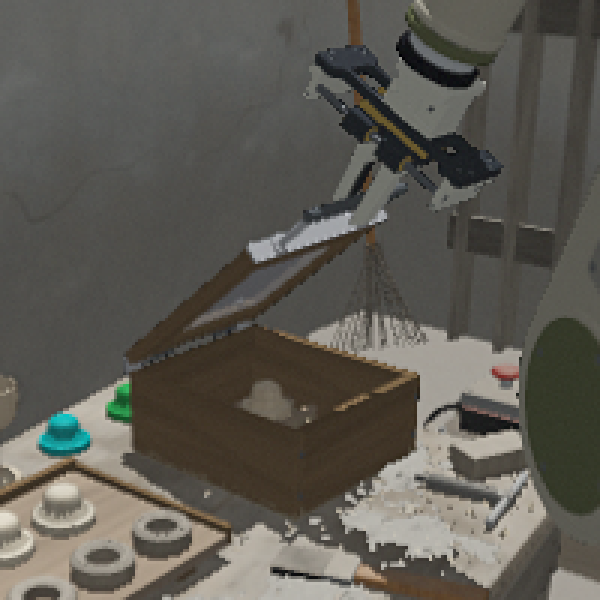

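The left bar end at (306,214) matches a lid angle of about 0.71 rad. The bar is gripped at 20 N and the lid is still, so I'm handing in.

```bash
python3 -c "
from plant import env
print(env.job_done())"
```

```text
the job is handed in; nothing more can be done
None
```

I handed the job in at about 29 s, with no verdict returned: both rows are complete, and the lid was raised to about 0.93 rad and eased back to about 0.71 rad (five degrees below balance), where the arm still holds it with a 20 N grip.

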